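Lock two sofa halves together with the long T-key

ROBOT

A 7-joint arm with a two-finger parallel gripper is mounted at the origin on the work surface. World frame = base frame: x ahead of the robot, y to its left, z up, the work surface at z = 0. Lengths are in m, angles in rad, forces in N, time in s.
With the tool pointing down it reaches from about 0.4 to 0.875 m from the base axis. Payload 19.3 kg.
Tool frame: the origin (TCP) lies between the finger pads; the fingertips stand bot.tcp_to_tips ahead of it and the grasp point (between the pads) is the TCP (bot.tcp_to_tips is the distance from the TCP to the fingertips, in m); z points along the fingers, y is the line along which they close (so a half turn about z gives the same grasp; the last joint's range is limited). The gripper opens to 85 mm and grips with 20 to 120 N. Pads are 22 mm wide; open, the fingers measure 114 mm over their backs; the gripper's body (76 mm by 85 mm) begins 54 mm behind the grasp point. The pads swing forward as they close: fully open they stand 13 mm farther back than shut.
Start: joints at [1.11, 0.521, -0.036, 1.599, 0.021, 1.021, -0.113], TCP at [0.238, -0.578, 0.25] pointing down, gripper open.
Joint ranges: [-2.91, 2.91], [-0.3, 2.13], [-1.5, 1.42], [0.17, 2.43], [-1.26, 4.41], [0.16, 1.93], [-2.52, 2.52]. Speed limits (rad/s): [1.89, 1.89, 2.39, 2.39, 3.01, 3.01, 3.01].

INTERFACE

Orientations are given as [roll, pitch, yaw] about the fixed x, y, z axes, in that order (R = Rz(yaw) Ry(pitch) Rx(roll)).
In Python, from workcell import telemetry, grab_frame, bot gives the robot as it stands. The module is installed in compiled form; this text tells all that it offers.
- The arm moves only by the shell command python3 -m crank 'ROWS' [FORCE]. ROWS is text: rows parted by semicolons, each of 7 numbers parted by spaces: the finger opening in m, from 0 to 0.0854, then the shift along the tool's x, y, z in m, then the turn, a rotation vector about the tool's x, y, z in degrees. A call has exactly 8 rows; each row shifts and turns the commanded pose from where the row before left it, along the tool's axes as they then stand; what a row does not reach is not made up. A row lasts 1/12 s, in which the tool goes at most 41.7 mm and 7.16 degrees, less where a joint would pass 70% of its speed; a pose out of reach is approached as far as the arm can. A call with a gripper value outside its range is refused whole. The fingers move at their own pace and stop on an object; FORCE is the grip in N (left out, the last holds). Time passes only in rows, so rows that do not move let the fingers close, or fill a call up. It gives the time, the measured TCP pose, the force, the opening and the grip force at its end, in the units of the state.
- telemetry.observe(): the state, without advancing time (a new reading comes with each control period).
- grab_frame(name): name is "scene" or "top"; returns a dict with "pixels" (420x560x3 uint8, red, green, blue), "depth" (420x560 float32, m along the optical axis (not along the pixel's ray), 0 where there is no reading), "vertical_fov" (degrees; the focal length in pixels is half the picture's height over the tangent of half this angle, whatever the lens; pixels are square), "cx", "cy" (the principal point, pixels), "R" (3x3) and "t" (3): a world point X has camera coordinates R X + t. Camera axes: x right, y down, z forward; pixel columns grow to the right and rows downward; lengths in m; the calibration is good to about 2 mm. A picture is of the moment at which its call begins.
- bot.job_done(): hands the job in; it is judged then, once.
The state is a dict: "clock": time; "qpos": joint angles; "qd": joint speeds; "joint_efforts": joint torques, N m; "position": TCP position; "tool_rot": TCP orientation; "force": force on the tool from outside, world axes, zero at the start; "moment": the same for the moment, N m; "grip_width": finger opening in m; "finger_force": force on a finger pad.
Only numpy, scipy, OpenCV 4.12 (cv2) and the standard library are available. Lean on these libraries where they do the work, as an engineer would, in place of code of your own. Each camera call takes 0.05 s, during which the arm holds its last target. There are 200 camera calls.

TASK

Lock the two sofa halves together: take the long T-key with the square socket out of the wooden stand, lower it down the deep shaft in the sofa rail, feel for the square stem at the bottom and turn it clockwise until the bolt has shot fully across into the other half. Then put the key back standing in the pocket of the stand that it came from. Go gently: do not lean on the key, do not force it past the stop, do not drop it, and leave everything else where it is.

Things in the scene. Friction and masses are not known exactly. Their poses are not given: they have to be found in the camera images.
- key: The T-key, dark steel, 360 to 590 g, upright in either of the stand's pockets, with a few mm and degrees of play. Origin: centre of the socket's mouth, its lowest point; z runs up the shank. Square socket 30 mm outside, 20.6 mm inside, 25 mm deep, flats parallel to the key's x and y; grey guide collar 41 mm across, 45 to 65 mm up; shank 14 mm round; cross bar on top.
- key_bar (a point): Centre of the T-key's cross bar, 165 mm above the key's origin; axes as the key's. The bar is 80 mm long along y, 14 mm thick along x, 16 mm high. Grip it here from above, closing along x, firmly (40 to 45 N) so that it does not twist in the fingers.
- stand: Wooden block fixed to the table, 75 (x) x 175 (y) x 80 mm high, with two round pockets; origin under its centre
- pocket_a (a point): Centre of the mouth of one pocket (at the stand's y = -45 mm), 80 mm above the table: 50 mm across, 70 mm deep, flat floor 10 mm above the table
- pocket_b (a point): Same for the other pocket (at the stand's y = +45 mm)
- frame: Two charcoal upholstered sofa rail ends fixed to the table, 110 mm wide (x), 130 mm high, in line along y: the one with the shaft from y = -130 to 70 mm, the other from 96 to 266 mm, a 26 mm gap between. Origin at table height under the shaft's centre.
- shaft_mouth (a point): Centre of the shaft's mouth in the rail's top, ringed by a steel bezel, 130 mm above the table; z up. Round vertical shaft 56 mm across, 110 mm deep; on its axis at the bottom stands the square stem.
- shoulder (a point): Fixed point on the shaft's axis, 85 mm below its mouth, level with the shoulder of the 18 mm square stem; it does not turn with the stem. Above the shoulder a blunt cone, 18 to 10 mm wide and 8 mm high, centres a socket. The stem's angle differs each time and is not measured. A socket over about 9 degrees out of square stops here; once square it drops 17 mm further, fully home.
- bolt (a joint): Travel of the 16 mm steel bolt across the gap, 75 mm above the table: 0 drawn back (start), 0.030 m fully shot, at a hard stop. Turning the stem clockwise seen from above first takes up stiff free play (up to 46 degrees), then drives the bolt 0.0333 m per rad (52 degrees in all) against a steady drag of about 0.2 N m. Stem and bolt stay where they are left.
- driver: the other T-handled tool in the stand: shorter (123 mm tall over all, bar 60 mm long) with a round foot 40 mm across; not for this job. Origin under its foot
- jar: white supplement jar, 68 mm across, 100 mm tall, origin under its centre
- mug: white mug 80 mm across, 95 mm tall, origin under its centre
- leg: dark wooden sofa foot, a cone 110 mm tall and 60 mm across standing thin end down (32 mm), origin under its centre
- sprayer_can: red can 60 mm across, 170 mm tall, origin under its centre
Mind the look-alikes: they are no part of the job. Leave any purple or yellow look-alike of the key alone.

How it is judged:
By the outcome, as a careful person would: the job done as asked, in the order asked, and still so for the second after the job is handed in, with the robot touching nothing.
It also fails if it takes over 72 s, if anything falls off the work surface, if the arm or the gripper's body presses on something with over 40 N, if the wrist force passes 120 N, or if a joint passes its speed limit or range.

## Working session

There is one attempt and no reset: what is moved stays moved. The work goes in short steps, Python scripts to look and compute and a shell command to move; the robot and the scene stay as the last step left them, time stands still between calls to the robot, and variables do not carry over. Pictures are saved under pics/ and viewed, at most 10 in all, crops included, and the job is handed in when it is done.

```bash
mkdir -p pics
cat > h.py <<'E'
import numpy as np, cv2
from workcell import telemetry, grab_frame, bot
def grab(n, tag):
    f=grab_frame(n); np.savez(f'pics/{tag}.npz',**{k:np.asarray(v) for k,v in f.items()})
    cv2.imwrite(f'pics/{tag}.png',f['pixels'][:,:,::-1]); return f
def load(tag): 
    d=np.load(f'pics/{tag}.npz'); return {k:d[k] for k in d}
def foc(f): return 210/np.tan(np.radians(float(f['vertical_fov']))/2)
def cloud(f):
    h,w=f['depth'].shape; u,v=np.meshgrid(np.arange(w),np.arange(h)); z=f['depth']; F=foc(f)
    c=np.stack([(u-f['cx'])/F*z,(v-f['cy'])/F*z,z],-1)
    return (c-f['t'])@f['R']
def onplane(f,u,v,h):
    d=np.array([(u-f['cx'])/foc(f),(v-f['cy'])/foc(f),1.])@f['R']; o=-f['t']@f['R']
    return o+d*(h-o[2])/d[2]
def proj(f,X):
    c=f['R']@np.asarray(X)+f['t']; return c[:2]/c[2]*foc(f)+[f['cx'],f['cy']]
E
python3 - <<'E'
from h import *
for n in('scene','top'):
    f=grab(n,n+'0'); print(n,-f['t']@f['R'],f['R'][2],foc(f),(f['depth']>0).mean())
a=[cv2.imread(f'pics/{n}0.png') for n in('scene','top')]
s=telemetry.observe(); print(s, bot.tcp_to_tips)
E
```

```text
scene [ 1.34542621 -0.56533404  0.76604705] [-0.66767838  0.51761604 -0.53505066] 382.1743097087154 0.9941539115646258
top [0.32631665 0.06307671 1.43016047] [ 0.17809599  0.00334785 -0.98400742] 517.2239201528673 0.9960884353741497
{'clock': 0.1, 'qpos': array([ 1.10978349,  0.52194931, -0.03632744,  1.59993937,  0.02118532,
        1.02108389, -0.11278956]), 'qd': array([ 3.21902932e-04, -7.37861903e-04,  1.01360228e-03, -9.28089886e-04,
       -7.11475425e-05,  7.25513078e-04,  1.79461981e-04]), 'joint_efforts': array([ 2.58993845e-03, -9.28496075e+01,  1.98370121e+00, -3.70535409e+01,
        1.81168638e-02,  5.44619048e-03, -1.10232668e-05]), 'position': array([ 0.23795751, -0.57763221,  0.24979061]), 'tool_rot': array([-3.14059864e+00,  5.62297473e-05,  3.90804450e-01]), 'force': array([ 1.06130575, -0.17805876, -0.53791076]), 'moment': array([-0.02305259, -0.05585517,  0.00164045]), 'finger_force': 0.0, 'grip_width': 0.08539859382155938} 0.019
```

View pics/scene0.png

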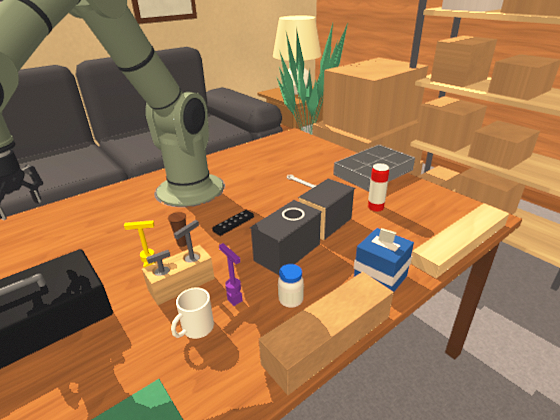

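View pics/top0.png

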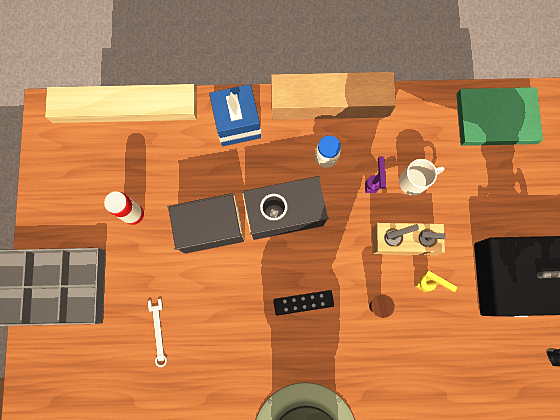

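The scene view shows two dark T-tools in the stand (about (190,242) and (158,262)). In the top view they are at (402,233) and (430,238). The look-alikes are yellow at top (435,283) and purple at top (376,178). The bezel is at top (273,208) and the rails run roughly along y. The key should be the taller of the two dark tools, so I'll check heights.

Run:
```python
from h import *
f=load('top0'); P=cloud(f); px=f['pixels'].astype(int)
def box(m,name):
    n,l,s,c=cv2.connectedComponentsWithStats(m.astype(np.uint8))
    for i in range(1,n):
        if s[i,4]<25: continue
        q=P[l==i]; r=cv2.minAreaRect((q[:,:2]*1000).astype(np.float32))
        print(name,s[i],'mean',q.mean(0).round(4),'zmed',np.median(q[:,2]).round(4),'rect',np.round(r[0],1),np.round(r[1],1),round(r[2],1))
z=P[:,:,2]; u,v=np.meshgrid(np.arange(560),np.arange(420))
R=(u>365)&(u<455)&(v>215)&(v<262)
box(R&(abs(z-.08)<.006),'standtop')
box(R&(z>.10)&(z<.15),'low'); box(R&(z>.15)&(z<.22),'tall')
box((u>160)&(u<335)&(v>165)&(v<260)&(abs(z-.13)<.008),'frametop')
b=(u>245)&(u<305)&(v>185)&(v<230)&(px.min(2)>150); 
c=max(cv2.findContours(b.astype(np.uint8),0,2)[0],key=cv2.contourArea); e=cv2.fitEllipse(c); print('bezel',e,onplane(f,*e[0],.13))
s=load('scene0'); 
print(proj(s,P[235,402]),P[235,402])
im=cv2.resize(cv2.imread('pics/top0.png')[170:300,360:460],None,fx=5,fy=5,interpolation=2)[:600]
im2=cv2.resize(cv2.imread('pics/scene0.png')[210:310,120:220],(500,500),interpolation=2)
im=cv2.resize(im,(300,360)); cv2.imwrite('pics/c1.png',np.hstack([im2,cv2.copyMakeBorder(im,0,140,0,0,0)]))
```

```text
standtop [ 377  223   68   30 1248] mean [ 0.5055 -0.2877  0.0802] zmed 0.0803 rect [ 508.7 -288.3] [176.3  76.2] 87.9
standtop [386 236  15   9  58] mean [ 0.5011 -0.2432  0.0767] zmed 0.0761 rect [ 501.4 -243.9] [20.1 38.5] 3.8
low [421 231  25   9 158] mean [ 0.506  -0.3317  0.1313] zmed 0.132 rect [ 506.6 -333.5] [62.7 14.9] 82.7
tall [386 224  33  15 202] mean [ 0.5097 -0.2423  0.1825] zmed 0.1829 rect [ 510.2 -243. ] [14.4 80. ] 16.4
frametop [ 242  176   87   59 3109] mean [0.5924 0.0384 0.1307] zmed 0.1307 rect [592.9  40.7] [117.  203.7] 10.6
frametop [ 167  193   75   57 2984] mean [0.5544 0.2468 0.1305] zmed 0.1305 rect [555.2 248.3] [117.2 174.5] 10.4
bezel ((273.173828125, 206.52899169921875), (25.77839469909668, 26.50431251525879), 92.8178482055664) [0.58789678 0.07045995 0.13      ]
[185.11136567 261.92826946] [ 0.51536179 -0.26813273  0.07433192]
```

View pics/c1.png

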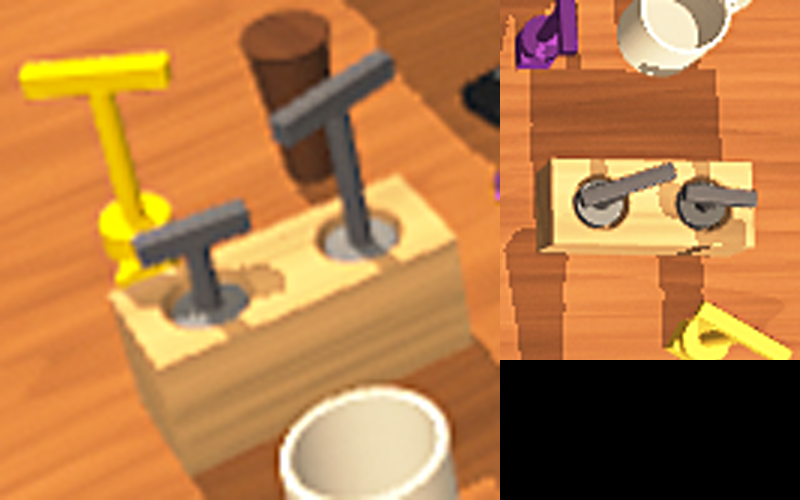

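The key is the tall dark tool: bar centre (0.510,-0.243), top at z 0.183, size 80×14, which all matches. The dark tool with its top at z 0.132 and a 60 mm bar is the driver. The yellow (top (435,283)) and purple (top (376,178)) ones stand outside the stand, and I'll leave them alone. Shaft mouth is at (0.588,0.0705), consistent with the rail centre. I'll move above the key now.

```bash
python3 -m crank '.085 0 0 -.02 0 0 0;.085 0 0 -.02 0 0 0;.085 .0237 -.0129 0 0 0 0;.085 .0237 -.0129 0 0 0 0;.085 .0237 -.0129 0 0 0 0;.085 .0237 -.0129 0 0 0 0;.085 .0237 -.0129 0 0 0 0;.085 .0237 -.0129 0 0 0 0'
python3 -m crank '.085 .0237 -.0129 0 0 0 0;.085 .0237 -.0129 0 0 0 0;.085 .0237 -.0129 0 0 0 0;.085 .0237 -.0129 0 0 0 0;.085 .0237 -.0129 0 0 0 0;.085 .0237 -.0129 0 0 0 0;.085 .0237 -.0129 0 0 0 0;.085 .0237 -.0129 0 0 0 0'
python3 -m crank '.085 .0237 -.0129 0 0 0 -6;.085 0 0 0 0 0 -6;.085 0 0 0 0 0 -6;.085 0 0 0 0 0 -6;.085 0 0 0 0 0 -6;.085 0 0 0 0 0 -6;.085 0 0 0 0 0 -6;.085 0 0 0 0 0 -6'
python3 -m crank '.085 0 0 0 0 0 -6;.085 0 0 0 0 0 -6;.085 0 0 0 0 0 -6;.085 0 0 0 0 0 -6;.085 0 0 0 0 0 -6;.085 0 0 0 0 0 -6;.085 0 0 0 0 0 0;.085 0 0 0 0 0 0'; python3 -c "
from h import *
s=telemetry.observe();print(s['qpos'],np.degrees(s['tool_rot']))"
```

```text
clock: 0.77
position: [0.3406, -0.451, 0.2901]
tool_rot: [-3.141, 0.0, 0.391]
force: [0.6, -0.4, 0.5]
grip_width: 0.0849
finger_force: 0.0
clock: 1.43
position: [0.4766, -0.2833, 0.2901]
tool_rot: [-3.141, 0.0, 0.391]
force: [-0.2, -0.5, -0.2]
grip_width: 0.085
finger_force: 0.0
clock: 2.1
position: [0.4929, -0.2635, 0.29]
tool_rot: [-3.141, -0.0, 1.234]
force: [-0.8, -0.5, -0.6]
grip_width: 0.0846
finger_force: 0.0
clock: 2.77
position: [0.4929, -0.2637, 0.2901]
tool_rot: [-3.141, -0.0, 1.853]
force: [-0.0, 0.3, -0.8]
grip_width: 0.085
finger_force: 0.0
[ 0.73238064  0.4064686  -0.46971457  1.7119504   0.20488054  1.07255375
  0.47954751] [-1.79985475e+02 -2.62280788e-02  1.06186761e+02]
```

```bash
python3 -m crank '.085 .0075 .0111 0 0 0 0;.085 .0075 .0111 0 0 0 0;.085 0 0 .02 0 0 0;.085 0 0 .02 0 0 0;.085 0 0 0.005 0 0 0;.085 0 0 0 0 0 0;.085 0 0 0 0 0 0;.085 0 0 0 0 0 0'
python3 - <<'E'
from h import *
g=grab('top','top1');f=grab('scene','scene1'); a=proj(f,[.51,-.243,.19]).astype(int); print(a)
c=cv2.imread('pics/scene1.png')[a[1]-90:a[1]+70,a[0]-80:a[0]+80]
cv2.imwrite('pics/c2.png',cv2.resize(c,(560,560),interpolation=2))
E
```

```text
clock: 3.43
position: [0.5107, -0.2429, 0.2463]
tool_rot: [3.141, 0.001, 1.856]
force: [-0.5, -0.1, 1.0]
grip_width: 0.0849
finger_force: 0.0
[185 223]
```

View pics/c2.png

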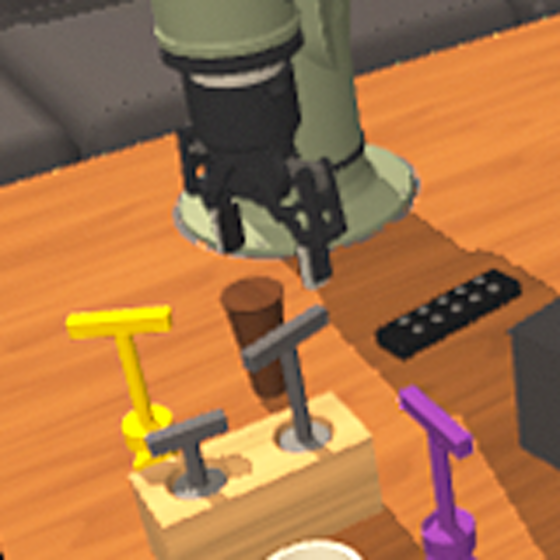

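The crop shows the open gripper over the key bar (crop (287,335)), with its fingers straddling the bar. The yellow and purple look-alikes are clear of it. Descend and grip.

```bash
python3 -m crank '.085 0 0 .02 0 0 0;.085 0 0 .02 0 0 0;.085 0 0 .015 0 0 0;.085 0 0 .0105 0 0 0;.085 0 0 .006 0 0 0;.085 0 0 0 0 0 0;.05 0 0 0 0 0 0;.03 0 0 0 0 0 0' 43
python3 -m crank '.02 0 0 0 0 0 0;.01 0 0 0 0 0 0;0.005 0 0 0 0 0 0;.005 0 0 0 0 0 0;.005 0 0 0 0 0 0;.005 0 0 0 0 0 0;.005 0 0 0 0 0 0;.005 0 0 0 0 0 0' 43
python3 -c "
from h import *
s=telemetry.observe();print(s)"
```

```text
clock: 4.2
position: [0.5106, -0.2431, 0.1747]
tool_rot: [3.141, 0.001, 1.857]
force: [0.0, -0.9, -0.3]
grip_width: 0.0637
finger_force: 0.0
clock: 4.87
position: [0.5102, -0.243, 0.1741]
tool_rot: [3.142, 0.0, 1.857]
force: [-2.2, -1.7, 5.6]
grip_width: 0.013
finger_force: 42.2
{'clock': 4.8667, 'qpos': array([ 0.65165778,  0.55038664, -0.43458642,  1.81566694,  0.30040906,
        0.84059523,  0.35719295]), 'qd': array([ 8.47538709e-05,  1.80220499e-03,  1.63914162e-03,  6.20548009e-04,
        3.22246891e-04, -5.82662348e-04,  2.46455458e-04]), 'joint_efforts': array([-4.84710541e-01, -8.44088817e+01, -6.76329330e+00, -3.01199627e+01,
       -9.00358963e-02, -6.15768917e-01, -9.36014985e-03]), 'position': array([ 0.51016426, -0.24302433,  0.17410843]), 'tool_rot': array([3.14152103e+00, 3.56215249e-04, 1.85677672e+00]), 'force': array([-2.23408403, -1.68834352,  5.63212987]), 'moment': array([-0.06738484,  0.4664978 ,  0.05235019]), 'finger_force': 42.178317969082855, 'grip_width': 0.013045123719707749}
```

```bash
python3 -m crank '.005 0 0 -.004 0 0 0;.005 0 0 -.008 0 0 0;.005 0 0 -.015 0 0 0;.005 0 0 -.02 0 0 0;.005 0 0 -.02 0 0 0;.005 0 0 -.02 0 0 0;.005 0 0 -.02 0 0 0;.005 0 0 -.02 0 0 0' 43
python3 -m crank '.005 0 0 -.02 0 0 0;.005 0 0 -.015 0 0 0;.005 0 0 -.005 0 0 0;.005 0 0 0 0 0 0;.005 0 0 0 0 0 0;.005 0 0 0 0 0 0;.005 0 0 0 0 0 0;.005 0 0 0 0 0 0' 43
python3 - <<'E'
from h import *
s=telemetry.observe();print(s['force'],s['moment'],s['position'],np.degrees(s['tool_rot']))
f=grab('scene','scene2'); p=s['position']; a=proj(f,p-[0,0,.08]).astype(int); print(a, proj(f,p),proj(f,p-[0,0,.165]))
im=cv2.imread('pics/scene2.png'); 
for h in(.12,.165):
    q=proj(f,p-[0,0,h]); cv2.circle(im,tuple(int(round(t)) for t in q),1,(0,0,255),-1)
cv2.imwrite('pics/c3.png',cv2.resize(im[a[1]-65:a[1]+65,a[0]-60:a[0]+60],(552,598),interpolation=2))
P=cloud(f)
for h in np.arange(.03,.17,.01):
    m=(abs(P[:,:,2]-(p[2]-h))<.005)&(np.linalg.norm(P[:,:,:2]-p[:2],axis=2)<.05)
    if m.sum(): print(h.round(3),m.sum(),(P[m].mean(0)-p).round(4), np.ptp(P[m],0).round(3))
E
```

```text
clock: 5.53
position: [0.5099, -0.2427, 0.3023]
tool_rot: [3.142, -0.0, 1.857]
force: [0.2, -0.1, -4.5]
grip_width: 0.0134
finger_force: 42.2
clock: 6.2
position: [0.5099, -0.2428, 0.3401]
tool_rot: [-3.141, -0.001, 1.857]
force: [0.4, -0.2, -4.6]
grip_width: 0.014
finger_force: 42.3
[ 0.40330848 -0.2283871  -4.59423307] [ 0.00258352 -0.02171501  0.02162503] [ 0.50991655 -0.24283991  0.34005766] [-1.79953232e+02 -4.99615178e-02  1.06391187e+02]
[181 201] [176.66776392 174.16458246] [186.86738263 228.45976   ]
0.03 19 [ 0.0057 -0.0046 -0.0304] [0.008 0.013 0.008]
0.04 21 [ 0.0057 -0.0037 -0.04  ] [0.011 0.012 0.009]
0.05 19 [ 0.0053 -0.0046 -0.0504] [0.007 0.014 0.008]
0.06 19 [ 0.0054 -0.0043 -0.06  ] [0.008 0.012 0.01 ]
0.07 19 [ 0.0058 -0.0038 -0.0694] [0.009 0.014 0.008]
0.08 18 [ 0.0058 -0.0044 -0.0798] [0.01  0.013 0.009]
0.09 19 [ 0.0053 -0.0039 -0.0903] [0.009 0.012 0.009]
0.1 101 [ 0.0053 -0.0044 -0.1011] [0.039 0.038 0.009]
0.11 52 [ 0.015  -0.0086 -0.1101] [0.029 0.034 0.01 ]
0.12 28 [ 0.015  -0.0074 -0.1177] [0.022 0.038 0.006]
0.13 19 [ 0.0064 -0.0035 -0.1336] [0.022 0.03  0.005]
0.14 77 [ 0.0075 -0.0055 -0.1388] [0.03  0.036 0.01 ]
0.15 49 [ 0.01   -0.0058 -0.15  ] [0.032 0.037 0.01 ]
0.16 50 [ 0.01   -0.0062 -0.16  ] [0.03  0.036 0.01 ]
0.17 5 [ 0.0086 -0.0054 -0.1663] [0.024 0.026 0.002]
```

View pics/c3.png

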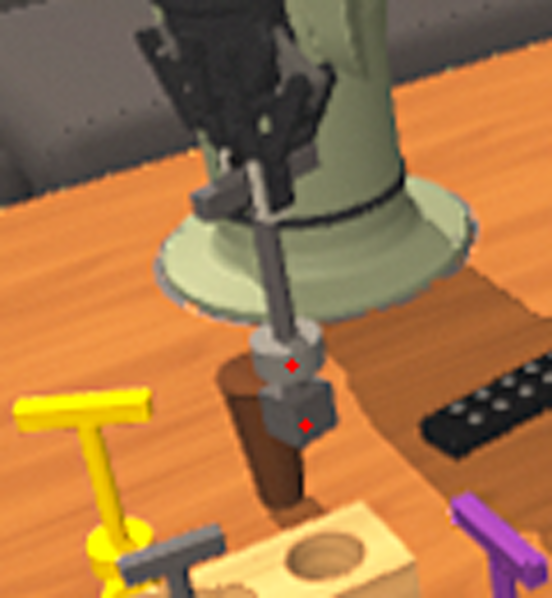

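The key is held square and vertical, and its mouth is 165 mm below the TCP (crop (305,425)). Carry it over the shaft with a counter-clockwise wind-up of about 49° to leave room for turning.

```bash
python3 -m crank '.005 .01 .0058 0 0 0 0;.005 .0199 .0117 0 0 0 0;.005 .0199 .0117 0 0 0 0;.005 .0199 .0117 0 0 0 0;.005 .0199 .0117 0 0 0 0;.005 .0199 .0117 0 0 0 0;.005 .0199 .0117 0 0 0 0;.005 .0199 .0117 0 0 0 0' 43
python3 -m crank '.005 .0199 .0117 0 0 0 0;.005 .0199 .0117 0 0 0 0;.005 .0199 .0117 0 0 0 0;.005 .0199 .0117 0 0 0 0;.005 .0199 .0117 0 0 0 0;.005 .0199 .0117 0 0 0 0;.005 .01 .0058 0 0 0 0;.005 0.0097 0.0052 0 0 0 0' 43
python3 -m crank '.005 0 0 0 0 0 -7;.005 0 0 0 0 0 -7;.005 0 0 0 0 0 -7;.005 0 0 0 0 0 -7;.005 0 0 0 0 0 -7;.005 0 0 0 0 0 -7;.005 0 0 0 0 0 -7;.005 0 0 0 0 0 0' 43
python3 - <<'E'
from h import *
s=telemetry.observe();print(s['qpos'],s['force'],s['moment'],s['position'],np.degrees(s['tool_rot']))
f=grab('scene','scene3'); p=s['position']
P=cloud(f); k=f['pixels'].astype(int)
for h in np.arange(.04,.1,.01):
    m=(abs(P[:,:,2]-(p[2]-h))<.005)&(np.linalg.norm(P[:,:,:2]-p[:2],axis=2)<.05)
    if m.sum(): print(h.round(3),m.sum(),(P[m].mean(0)-p).round(4))
q=proj(f,[.588,.0705,.13]).astype(int);im=cv2.imread('pics/scene3.png')
for X in([.588,.0705,.13],p-[0,0,.165]): cv2.circle(im,tuple(np.round(proj(f,X)).astype(int).tolist()),1,(0,0,255),-1)
cv2.imwrite('pics/c4.png',cv2.resize(im[q[1]-80:q[1]+40,q[0]-60:q[0]+60],(560,560),interpolation=2))
E
```

```text
clock: 6.92
position: [0.5522, -0.0731, 0.3407]
tool_rot: [-3.142, -0.0, 1.857]
force: [-0.2, 0.2, -3.8]
grip_width: 0.0136
finger_force: 42.2
clock: 7.58
position: [0.5907, 0.0831, 0.3406]
tool_rot: [-3.141, -0.0, 1.858]
force: [0.5, -0.9, -4.6]
grip_width: 0.0133
finger_force: 42.2
clock: 8.25
position: [0.5907, 0.0809, 0.3406]
tool_rot: [-3.141, -0.0, 2.718]
force: [0.1, 0.4, -3.9]
grip_width: 0.0134
finger_force: 42.2
[ 0.28299643  0.48336062 -0.76544057  1.53568555  0.34466386  1.26252364
  0.61619233] [ 0.14238116  0.44600697 -3.91231269] [-0.01620537  0.03307323  0.0087036 ] [0.59074239 0.08091367 0.34056638] [-1.79982797e+02 -1.98452670e-02  1.55706465e+02]
0.04 17 [ 0.0046 -0.006  -0.0399]
0.05 16 [ 0.0044 -0.0049 -0.0505]
0.06 16 [ 0.0045 -0.0062 -0.0601]
0.07 15 [ 0.0044 -0.0056 -0.0703]
0.08 16 [ 0.0054 -0.0065 -0.0797]
0.09 13 [ 0.0057 -0.0062 -0.089 ]
```

View pics/c4.png

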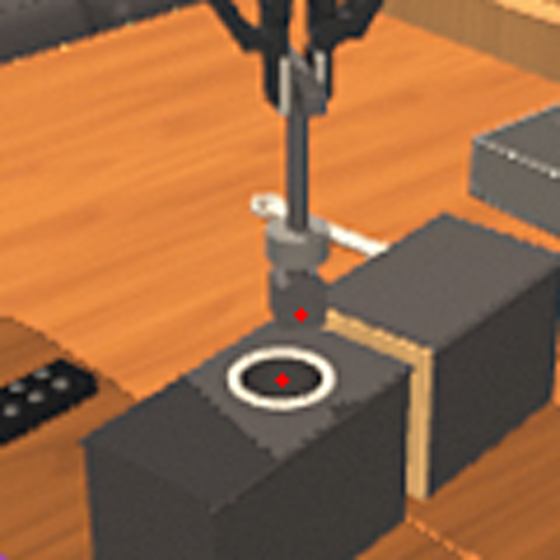

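Run:
```python
from h import *
for t in('scene0','scene3'):
    f=load(t); k=f['pixels'].astype(int); q=proj(f,[.588,.0705,.13]).astype(int)
    m=np.zeros(k.shape[:2],np.uint8); sl=np.s_[q[1]-18:q[1]+18,q[0]-22:q[0]+22]
    m[sl]=(k.min(2)>140)[sl]
    c=max(cv2.findContours(m,0,1)[0],key=len); e=cv2.fitEllipse(c); print(e,onplane(f,*e[0],.13))
```

```text
((292.890869140625, 213.68153381347656), (12.150372505187988, 22.40757942199707), 89.77113342285156) [0.58724598 0.06918441 0.13      ]
((292.890869140625, 213.68153381347656), (12.150372505187988, 22.40757942199707), 89.77113342285156) [0.58724598 0.06918441 0.13      ]
```

Both views agree on the shaft centre to about 1.5 mm. Correct the position and lower to just above the stem.

```bash
python3 -m crank '.005 -.0007 -.0052 0 0 0 0;.005 -.0007 -.0052 0 0 0 0;.005 0 0 0 0 0 0;.005 0 0 .02 0 0 0;.005 0 0 .02 0 0 0;.005 0 0 .02 0 0 0;.005 0 0 .01 0 0 0;.005 0 0 0 0 0 0' 43
python3 -m crank '.005 0 0 .012 0 0 0;.005 0 0 .012 0 0 0;.005 0 0 .01 0 0 0;.005 0 0 .008 0 0 0;.005 0 0 .005 0 0 0;.005 0 0 .003 0 0 0;.005 0 0 0 0 0 0;.005 0 0 0 0 0 0' 43
```

```text
clock: 8.97
position: [0.587, 0.0709, 0.269]
tool_rot: [-3.14, -0.002, 2.711]
force: [-0.4, -0.1, -3.5]
grip_width: 0.0135
finger_force: 42.2
clock: 9.63
position: [0.5879, 0.0715, 0.221]
tool_rot: [3.141, 0.0, 2.712]
force: [-1.0, -0.7, -3.7]
grip_width: 0.0133
finger_force: 42.2
```

```bash
python3 -m crank '.005 0 0 .002 0 0 0;.005 0 0 .002 0 0 0;.005 0 0 .002 0 0 0;.005 0 0 .001 0 0 0;.005 0 0 .001 0 0 0;.005 0 0 .001 0 0 0;.005 0 0 0 0 0 0;.005 0 0 0 0 0 0' 43
python3 -m crank '.005 0 0 .0005 0 0 0;.005 0 0 .0005 0 0 0;.005 0 0 .0005 0 0 0;.005 0 0 0.0005 0 0 0;.005 0 0 0 0 0 0;.005 0 0 0 0 0 0;.005 0 0 0 0 0 0;.005 0 0 0 0 0 0' 43
```

```text
clock: 10.3
position: [0.5877, 0.0714, 0.2118]
tool_rot: [-3.142, -0.0, 2.712]
force: [-0.3, -0.3, -4.5]
grip_width: 0.0134
finger_force: 42.3
clock: 10.97
position: [0.5878, 0.0714, 0.2098]
tool_rot: [3.142, 0.0, 2.712]
force: [0.5, 0.2, -3.6]
grip_width: 0.0128
finger_force: 42.3
```

```bash
python3 -m crank '.005 0 0 .0005 0 0 0;.005 0 0 .0005 0 0 0;.005 0 0 .0005 0 0 0;.005 0 0 0 0 0 0;.005 0 0 0 0 0 0;.005 0 0 0 0 0 0;.005 0 0 0 0 0 0;.005 0 0 0 0 0 0' 43
python3 -m crank '.005 0 0 .0005 0 0 0;.005 0 0 .0005 0 0 0;.005 0 0 .0005 0 0 0;.005 0 0 0 0 0 0;.005 0 0 0 0 0 0;.005 0 0 0 0 0 0;.005 0 0 0 0 0 0;.005 0 0 0 0 0 0' 43
```

```text
clock: 11.63
position: [0.5877, 0.0714, 0.2084]
tool_rot: [3.141, 0.0, 2.712]
force: [-1.0, 0.4, -0.6]
grip_width: 0.0134
finger_force: 42.7
clock: 12.3
position: [0.5877, 0.0714, 0.2068]
tool_rot: [-3.142, -0.0, 2.712]
force: [-0.6, -0.6, -4.3]
grip_width: 0.0135
finger_force: 42.2
```

```bash
python3 -m crank '.005 0 0 .0005 0 0 0;.005 0 0 .0005 0 0 0;.005 0 0 .0005 0 0 0;.005 0 0 .0005 0 0 0;.005 0 0 0 0 0 0;.005 0 0 0 0 0 0;.005 0 0 0 0 0 0;.005 0 0 0 0 0 0' 43
python3 -m crank '.005 0 0 .0005 0 0 0;.005 0 0 .0005 0 0 0;.005 0 0 .0005 0 0 0;.005 0 0 .0005 0 0 0;.005 0 0 0 0 0 0;.005 0 0 0 0 0 0;.005 0 0 0 0 0 0;.005 0 0 0 0 0 0' 43
```

```text
clock: 12.97
position: [0.5877, 0.0714, 0.2048]
tool_rot: [-3.142, -0.0, 2.712]
force: [-0.3, -2.0, -4.8]
grip_width: 0.0133
finger_force: 42.2
clock: 13.63
position: [0.5877, 0.0714, 0.2028]
tool_rot: [-3.142, -0.0, 2.712]
force: [-0.3, -0.3, -2.8]
grip_width: 0.0133
finger_force: 42.2
```

The socket is past the shoulder, so it happens to be square already. Continue gently to home.

```bash
python3 -m crank '.005 0 0 .001 0 0 0;.005 0 0 .001 0 0 0;.005 0 0 .001 0 0 0;.005 0 0 .001 0 0 0;.005 0 0 0.001 0 0 0;.005 0 0 0 0 0 0;.005 0 0 0 0 0 0;.005 0 0 0 0 0 0' 43
python3 -m crank '.005 0 0 .0005 0 0 0;.005 0 0 .0005 0 0 0;.005 0 0 .0005 0 0 0;.005 0 0 .0005 0 0 0;.005 0 0 .0005 0 0 0;.005 0 0 0 0 0 0;.005 0 0 0 0 0 0;.005 0 0 0 0 0 0' 43
python3 -c "
from h import *
s=telemetry.observe();print(s['qpos'],s['force'],s['moment'])"
```

```text
clock: 14.3
position: [0.5877, 0.0714, 0.1977]
tool_rot: [-3.142, -0.0, 2.712]
force: [-0.5, -0.7, -4.2]
grip_width: 0.0135
finger_force: 42.2
clock: 14.97
position: [0.5877, 0.0714, 0.1952]
tool_rot: [-3.142, -0.0, 2.712]
force: [-1.4, 0.4, -3.6]
grip_width: 0.0129
finger_force: 42.2
[ 0.25636375  0.61697976 -0.7004737   1.71751415  0.46551275  0.98031844
  0.52246568] [-1.39386849  0.43044109 -3.61954358] [-0.3346442   0.26597891  0.04552052]
```

```bash
python3 -m crank '.005 0 0 .0005 0 0 0;.005 0 0 .0005 0 0 0;.005 0 0 .0005 0 0 0;.005 0 0 .0005 0 0 0;.005 0 0 0 0 0 0;.005 0 0 0 0 0 0;.005 0 0 0 0 0 0;.005 0 0 0 0 0 0' 43
python3 -m crank '.005 0 0 0 0 0 2;.005 0 0 0 0 0 2;.005 0 0 0 0 0 2;.005 0 0 0 0 0 2;.005 0 0 0 0 0 2;.005 0 0 0 0 0 0;.005 0 0 0 0 0 0;.005 0 0 0 0 0 0' 43
python3 -c "
from h import *
s=telemetry.observe();print(s['qpos'],s['force'],s['moment'])"
```

```text
clock: 15.63
position: [0.5877, 0.0714, 0.1933]
tool_rot: [-3.142, -0.0, 2.712]
force: [-1.2, -0.9, -4.1]
grip_width: 0.0131
finger_force: 42.2
clock: 16.3
position: [0.5876, 0.0714, 0.1932]
tool_rot: [-3.141, -0.0, 2.539]
force: [-2.2, -1.7, -4.4]
grip_width: 0.0131
finger_force: 42.3
[ 0.2291141   0.60843916 -0.65750183  1.72066229  0.43893798  0.96475436
  0.3709046 ] [-2.19281509 -1.71525095 -4.39770453] [-0.48309788  0.63653884  0.11117198]
```

```bash
M="import workcell;s=workcell.telemetry.observe();print(s['force'].round(1),s['moment'].round(3))"
python3 -m crank '.005 0 0 0 0 0 3;.005 0 0 0 0 0 3;.005 0 0 0 0 0 3;.005 0 0 0 0 0 3;.005 0 0 0 0 0 3;.005 0 0 0 0 0 3;.005 0 0 0 0 0 2;.005 0 0 0 0 0 0' 43|sed -n '2,3p'; python3 -c "$M"
python3 -m crank '.005 0 0 0 0 0 3;.005 0 0 0 0 0 3;.005 0 0 0 0 0 3;.005 0 0 0 0 0 3;.005 0 0 0 0 0 3;.005 0 0 0 0 0 3;.005 0 0 0 0 0 2;.005 0 0 0 0 0 0' 43|sed -n '2,3p'; python3 -c "$M"
```

```text
position: [0.5877, 0.0714, 0.1932]
tool_rot: [-3.141, 0.0, 2.188]
[-1.3 -1.7 -5. ] [-0.507  0.514  0.081]
position: [0.5877, 0.0714, 0.1932]
tool_rot: [-3.141, 0.0, 1.84]
[-1.  -2.  -5.9] [-0.541  0.395  0.141]
```

```bash
M="import workcell;s=workcell.telemetry.observe();print(s['force'].round(1),s['moment'].round(3))"
python3 -m crank '.005 0 0 0 0 0 3;.005 0 0 0 0 0 3;.005 0 0 0 0 0 3;.005 0 0 0 0 0 3;.005 0 0 0 0 0 3;.005 0 0 0 0 0 3;.005 0 0 0 0 0 2;.005 0 0 0 0 0 0' 43|sed -n '2,3p'; python3 -c "$M"
python3 - <<'E'
from h import *
f=grab('scene','scene4'); grab('top','top4')
im=cv2.imread('pics/scene4.png')[170:270,240:370]; im2=cv2.imread('pics/top4.png')[160:260,190:290]
cv2.imwrite('pics/c5.png',np.hstack([cv2.resize(im,(520,400),interpolation=2),cv2.resize(im2,(280,280),interpolation=2)[:400]] if 0 else [cv2.resize(im,(455,350),interpolation=2),cv2.resize(im2,(345,350),interpolation=2)]))
E
```

```text
position: [0.5877, 0.0714, 0.1933]
tool_rot: [3.142, 0.0, 1.491]
[-0.1 -2.1 -5.3] [-0.586  0.313  0.119]
```

View pics/c5.png

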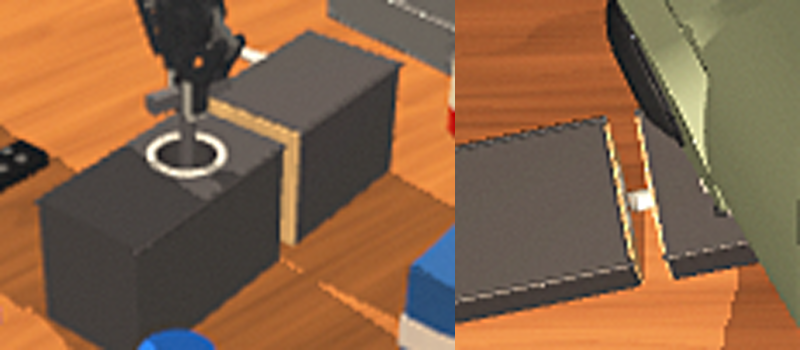

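In the top crop the bolt is now visible in the gap at crop (638,200), reaching most of the way across. I'll turn on in small steps and watch the torque.

```bash
M="import workcell;s=workcell.telemetry.observe();print(s['tool_rot'].round(3),s['force'].round(1),s['moment'].round(3))"
python3 -m crank '.005 0 0 0 0 0 1;.005 0 0 0 0 0 1;.005 0 0 0 0 0 1;.005 0 0 0 0 0 1;.005 0 0 0 0 0 1;.005 0 0 0 0 0 0;.005 0 0 0 0 0 0;.005 0 0 0 0 0 0' 43 >/dev/null; python3 -c "$M"
python3 - <<'E'
from h import *
f=grab('top','top5'); p=f['pixels'].astype(int); 
for k in ('top4','top5'):
    f=load(k); p=f['pixels'].astype(int); P=cloud(f)
    a=P-[.588,.0705,0]; c,s=np.cos(np.radians(10.5)),np.sin(np.radians(10.5))
    X=a[...,0]*c+a[...,1]*s; Y=-a[...,0]*s+a[...,1]*c
    m=(abs(X)<.03)&(Y>.06)&(Y<.11)&(abs(P[...,2]-.08)<.012)
    print(k,m.sum(),Y[m].min(),Y[m].max(),np.sort(Y[m&(p.min(2)>110)])[[0,5,-5,-1]] if (m&(p.min(2)>110)).sum()>5 else p[m])
E
```

```text
[-3.142  0.     1.403] [-0.5 -1.8 -6.3] [-0.67   0.213  0.131]
top4 44 0.07359801768935431 0.09241868123582547 [0.07359802 0.07584731 0.08867794 0.09241868]
top5 48 0.07356942588290849 0.09324053613523134 [0.07356943 0.07585426 0.09118501 0.09242388]
```

```bash
M="import workcell;s=workcell.telemetry.observe();print(s['tool_rot'].round(3),s['force'].round(1),s['moment'].round(3))"
python3 -m crank '.005 0 0 0 0 0 1;.005 0 0 0 0 0 1;.005 0 0 0 0 0 1;.005 0 0 0 0 0 1;.005 0 0 0 0 0 0;.005 0 0 0 0 0 0;.005 0 0 0 0 0 0;.005 0 0 0 0 0 0' 43 >/dev/null; python3 -c "$M"
python3 -m crank '.005 0 0 0 0 0 1;.005 0 0 0 0 0 1;.005 0 0 0 0 0 1;.005 0 0 0 0 0 1;.005 0 0 0 0 0 0;.005 0 0 0 0 0 0;.005 0 0 0 0 0 0;.005 0 0 0 0 0 0' 43 >/dev/null; python3 -c "$M"
```

```text
[-3.142  0.     1.333] [-0.4 -1.8 -5.9] [-0.694  0.251  0.136]
[-3.142  0.     1.264] [-0.8 -1.5 -6.5] [-0.686  0.231  0.162]
```

```bash
M="import workcell;s=workcell.telemetry.observe();print(s['tool_rot'].round(3),s['force'].round(1),s['moment'].round(3))"
python3 -m crank '.005 0 0 0 0 0 1;.005 0 0 0 0 0 1;.005 0 0 0 0 0 1;.005 0 0 0 0 0 0;.005 0 0 0 0 0 0;.005 0 0 0 0 0 0;.005 0 0 0 0 0 0;.005 0 0 0 0 0 0' 43 >/dev/null; python3 -c "$M"
python3 - <<'E'
from h import *
f=grab('top','top6')
for k in ('top4','top5','top6'):
    f=load(k); p=f['pixels'].astype(int); P=cloud(f)
    a=P-[.588,.0705,0]; c,s=np.cos(np.radians(10.5)),np.sin(np.radians(10.5))
    X=a[...,0]*c+a[...,1]*s; Y=-a[...,0]*s+a[...,1]*c
    m=(abs(X)<.008)&(Y>.06)&(Y<.11)&(P[...,2]<.1)
    o=np.argsort(Y[m])[::6]; print(k,np.c_[Y[m]*1000,P[...,2][m]*1000,p[m]][o].astype(int).tolist())
E
```

```text
[-3.142 -0.     1.211] [-0.5 -2.2 -6. ] [-0.761  0.209  0.176]
top4 [[72, 98, 255, 237, 173], [75, 77, 183, 172, 149], [77, -1, 229, 124, 57], [78, -1, 237, 133, 63], [80, 81, 255, 255, 247], [82, 4, 247, 149, 76], [83, 79, 255, 255, 255], [85, 81, 202, 184, 159], [86, 1, 187, 132, 91], [88, 0, 167, 92, 47], [89, 5, 170, 89, 40], [92, 88, 99, 93, 84], [93, 4, 166, 97, 56]]
top5 [[72, 98, 255, 240, 175], [75, 77, 181, 167, 150], [77, -1, 229, 124, 56], [79, 75, 241, 233, 206], [80, -3, 232, 135, 70], [81, 81, 255, 255, 245], [83, 79, 255, 255, 255], [84, 0, 168, 89, 46], [86, 84, 189, 178, 158], [88, 81, 196, 181, 155], [89, -5, 168, 90, 47], [90, 83, 203, 189, 167], [92, 83, 188, 177, 159]]
top6 [[72, 95, 255, 236, 172], [75, 80, 175, 162, 143], [77, 2, 229, 124, 57], [78, 83, 239, 230, 202], [80, 83, 255, 255, 255], [81, 0, 243, 141, 70], [83, 3, 240, 143, 73], [84, 80, 208, 191, 167], [86, 80, 154, 143, 125], [87, 2, 179, 97, 51], [89, 80, 184, 172, 148], [90, 81, 203, 189, 167], [92, 84, 185, 173, 157]]
```

```bash
M="import workcell;s=workcell.telemetry.observe();print(s['tool_rot'].round(3),s['force'].round(1),s['moment'].round(3))"
python3 -m crank '.005 0 0 0 0 0 1;.005 0 0 0 0 0 1;.005 0 0 0 0 0 0;.005 0 0 0 0 0 0;.005 0 0 0 0 0 0;.005 0 0 0 0 0 0;.005 0 0 0 0 0 0;.005 0 0 0 0 0 0' 43 >/dev/null; python3 -c "$M"
python3 -m crank '.005 0 0 0 0 0 1;.005 0 0 0 0 0 1;.005 0 0 0 0 0 0;.005 0 0 0 0 0 0;.005 0 0 0 0 0 0;.005 0 0 0 0 0 0;.005 0 0 0 0 0 0;.005 0 0 0 0 0 0' 43 >/dev/null; python3 -c "$M"
```

```text
[-3.142 -0.     1.176] [-0.9 -2.7 -6.7] [-0.764  0.191  0.136]
[-3.142 -0.     1.141] [ 0.8 -2.6 -7.2] [-0.733  0.171  0.157]
```

```bash
M="import workcell;s=workcell.telemetry.observe();print(s['tool_rot'].round(3),s['force'].round(1),s['moment'].round(3),s['clock'])"
python3 -m crank '.005 0 0 0 0 0 1;.005 0 0 0 0 0 1;.005 0 0 0 0 0 0;.005 0 0 0 0 0 0;.005 0 0 0 0 0 0;.005 0 0 0 0 0 0;.005 0 0 0 0 0 0;.005 0 0 0 0 0 0' 43 >/dev/null; python3 -c "$M"
python3 -m crank '.005 0 0 0 0 0 1;.005 0 0 0 0 0 1;.005 0 0 0 0 0 0;.005 0 0 0 0 0 0;.005 0 0 0 0 0 0;.005 0 0 0 0 0 0;.005 0 0 0 0 0 0;.005 0 0 0 0 0 0' 43 >/dev/null; python3 -c "$M"
```

```text
[-3.142 -0.     1.106] [-0.1 -1.6 -6.9] [-0.789  0.168  0.115] 23.1667
[-3.142 -0.     1.072] [-1.2 -2.  -7.8] [-0.814  0.177  0.118] 23.8333
```

```bash
M="import workcell;s=workcell.telemetry.observe();print(s['tool_rot'].round(3),s['force'].round(1),s['moment'].round(3),s['clock'])"
python3 -m crank '.005 0 0 0 0 0 1;.005 0 0 0 0 0 1;.005 0 0 0 0 0 0;.005 0 0 0 0 0 0;.005 0 0 0 0 0 0;.005 0 0 0 0 0 0;.005 0 0 0 0 0 0;.005 0 0 0 0 0 0' 43 >/dev/null; python3 -c "$M"
python3 -m crank '.005 0 0 0 0 0 1;.005 0 0 0 0 0 1;.005 0 0 0 0 0 0;.005 0 0 0 0 0 0;.005 0 0 0 0 0 0;.005 0 0 0 0 0 0;.005 0 0 0 0 0 0;.005 0 0 0 0 0 0' 43 >/dev/null; python3 -c "$M"
```

```text
[-3.142 -0.     1.037] [-0.9 -2.8 -5.8] [-0.798  0.174  0.064] 24.5
[-3.142 -0.     1.002] [-0.5 -1.9 -7.1] [-0.799  0.139  0.408] 25.1667
```

```bash
M="import workcell;s=workcell.telemetry.observe();print(s['tool_rot'].round(3),s['force'].round(1),s['moment'].round(3),s['clock'])"
python3 -m crank '.005 0 0 0 0 0 .4;.005 0 0 0 0 0 .4;.005 0 0 0 0 0 0;.005 0 0 0 0 0 0;.005 0 0 0 0 0 0;.005 0 0 0 0 0 0;.005 0 0 0 0 0 0;.005 0 0 0 0 0 0' 43 >/dev/null; python3 -c "$M"
```

```text
[-3.142 -0.     0.988] [-0.7 -2.  -5.3] [-0.77   0.082  0.517] 25.8333
```

The torque now climbs steeply (0.12 → 0.41 → 0.52 N m), so the bolt is at its stop. I'll back off inside the socket's play and lift out.

```bash
M="import workcell;s=workcell.telemetry.observe();print(s['position'].round(4),s['force'].round(1),s['moment'].round(3),s['clock'],s['qpos'].round(2))"
python3 -m crank '.005 0 0 0 0 0 -1;.005 0 0 0 0 0 -1;.005 0 0 0 0 0 -1;.005 0 0 0 0 0 0;.005 0 0 -.001 0 0 0;.005 0 0 -.001 0 0 0;.005 0 0 -.001 0 0 0;.005 0 0 -.001 0 0 0' 43 >/dev/null; python3 -c "$M"
python3 -m crank '.005 0 0 -.003 0 0 0;.005 0 0 -.003 0 0 0;.005 0 0 -.003 0 0 0;.005 0 0 -.003 0 0 0;.005 0 0 -.003 0 0 0;.005 0 0 -.003 0 0 0;.005 0 0 -.003 0 0 0;.005 0 0 -.003 0 0 0' 43 >/dev/null; python3 -c "$M"
```

```text
[0.5876 0.0714 0.1973] [-0.8 -2.9 -8.4] [-0.697  0.109  0.1  ] 26.5 [-0.02  0.54 -0.29  1.73  0.19  0.9  -0.92]
[0.5878 0.0716 0.2218] [-0.4 -0.3 -3.9] [-0.041  0.058  0.009] 27.1667 [-0.01  0.51 -0.3   1.71  0.18  0.95 -0.91]
```

```bash
python3 -m crank '.005 0 0 -.008 0 0 0;.005 0 0 -.015 0 0 0;.005 0 0 -.02 0 0 0;.005 0 0 -.02 0 0 0;.005 0 0 -.02 0 0 0;.005 0 0 -.02 0 0 0;.005 0 0 -.015 0 0 0;.005 0 0 -.005 0 0 0' 43
python3 -m crank '.005 -.0097 .0029 0 0 0 0;.005 -.0194 .0058 0 0 0 0;.005 -.0194 .0058 0 0 0 0;.005 -.0194 .0058 0 0 0 0;.005 -.0194 .0058 0 0 0 0;.005 -.0194 .0058 0 0 0 0;.005 -.0194 .0058 0 0 0 0;.005 -.0194 .0058 0 0 0 0' 43
python3 -m crank '.005 -.0194 .0058 0 0 0 0;.005 -.0194 .0058 0 0 0 0;.005 -.0194 .0058 0 0 0 0;.005 -.0194 .0058 0 0 0 0;.005 -.0194 .0058 0 0 0 0;.005 -.0194 .0058 0 0 0 0;.005 -.0194 .0058 0 0 0 0;.005 -.0097 .0029 0 0 0 0' 43
python3 - <<'E'
from h import *
s=telemetry.observe();print(s['force'],s['moment'],s['position'],s['tool_rot'],s['clock'])
f=grab('scene','scene7'); g=grab('top','top7'); p=s['position']; P=cloud(f)
for h in np.arange(.04,.1,.01):
    m=(abs(P[:,:,2]-(p[2]-h))<.005)&(np.linalg.norm(P[:,:,:2]-p[:2],axis=2)<.03)
    if m.sum(): print(h.round(3),m.sum(),(P[m].mean(0)-p).round(4))
im=cv2.imread('pics/scene7.png')[150:300,110:240]
for X in([p-[0,0,.165]]): q=proj(f,X)-[110,150]; cv2.circle(im,tuple(np.round(q).astype(int).tolist()),1,(0,0,255),-1)
im2=cv2.imread('pics/top7.png')[170:260,210:310]
cv2.imwrite('pics/c6.png',np.hstack([cv2.resize(im,(400,450),interpolation=2),cv2.resize(im2,(400,450),interpolation=2)]))
E
```

```text
clock: 27.83
position: [0.5883, 0.0716, 0.3472]
tool_rot: [3.139, -0.002, 1.04]
force: [-0.2, 1.0, -3.1]
grip_width: 0.0136
finger_force: 42.9
clock: 28.5
position: [0.5505, -0.0777, 0.3433]
tool_rot: [-3.14, 0.001, 1.04]
force: [-0.2, -0.6, -3.6]
grip_width: 0.0132
finger_force: 42.8
clock: 29.17
position: [0.5138, -0.2265, 0.3433]
tool_rot: [-3.14, 0.001, 1.037]
force: [-0.3, -0.6, -4.1]
grip_width: 0.0133
finger_force: 42.8
[-0.29343927 -0.62662459 -4.08195983] [0.01307138 0.00139092 0.01300571] [ 0.51378417 -0.22654525  0.34327685] [-3.14026523e+00  1.33509800e-03  1.03729289e+00] 29.1667
0.04 17 [ 0.0054 -0.0041 -0.0407]
0.05 20 [ 0.0049 -0.0044 -0.0503]
0.06 18 [ 0.0056 -0.0046 -0.0605]
0.07 18 [ 0.0055 -0.004  -0.07  ]
0.08 19 [ 0.0043 -0.0037 -0.0806]
0.09 17 [ 0.005  -0.0042 -0.0897]
```

View pics/c6.png

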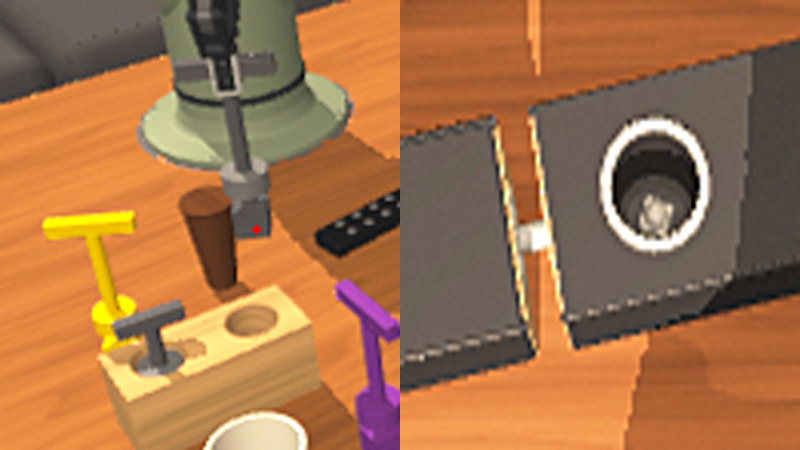

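The bolt spans the gap (right crop (535,237)) and the key hangs vertical. The right-hand pocket (left crop (250,320)) is empty, ready for it. Centre and lower.

```bash
python3 -m crank '.005 -.0081 .0028 0 0 0 0;.005 -.0081 .0027 0 0 0 0;.005 0 0 0 0 0 0;.005 0 0 .02 0 0 0;.005 0 0 .02 0 0 0;.005 0 0 .02 0 0 0;.005 0 0 .015 0 0 0;.005 0 0 0 0 0 0' 43
python3 -m crank '.005 0 0 .008 0 0 0;.005 0 0 .01 0 0 0;.005 0 0 .015 0 0 0;.005 0 0 .015 0 0 0;.005 0 0 .015 0 0 0;.005 0 0 .015 0 0 0;.005 0 0 .008 0 0 0;.005 0 0 0 0 0 0' 43
```

```text
clock: 29.93
position: [0.511, -0.2396, 0.2665]
tool_rot: [-3.137, 0.0, 1.041]
force: [-0.1, -0.3, -4.0]
grip_width: 0.0132
finger_force: 42.8
clock: 30.6
position: [0.5115, -0.24, 0.182]
tool_rot: [-3.14, 0.0, 1.04]
force: [-0.2, -0.6, -3.6]
grip_width: 0.0132
finger_force: 42.8
```

```bash
python3 -m crank '.005 -.0017 .0003 0 0 0 0;.005 -.0017 .0003 0 0 0 0;.005 0 0 .003 0 0 0;.005 0 0 .002 0 0 0;.005 0 0 .001 0 0 0;.005 0 0 0.0005 0 0 0;.005 0 0 0 0 0 0;.005 0 0 0 0 0 0' 43
python3 -m crank '.005 0 0 .0005 0 0 0;.005 0 0 .0005 0 0 0;.005 0 0 .0003 0 0 0;.005 0 0 0 0 0 0;.005 0 0 0 0 0 0;.005 0 0 0 0 0 0;.005 0 0 0 0 0 0;.005 0 0 0 0 0 0' 43
```

```text
clock: 31.27
position: [0.5108, -0.2436, 0.1768]
tool_rot: [3.142, -0.0, 1.04]
force: [-0.2, 0.5, -3.9]
grip_width: 0.0133
finger_force: 42.8
clock: 31.93
position: [0.5108, -0.2436, 0.1755]
tool_rot: [3.142, -0.0, 1.04]
force: [0.6, 0.1, -3.1]
grip_width: 0.0134
finger_force: 42.8
```

```bash
python3 -m crank '.005 0 0 .0004 0 0 0;.005 0 0 .0004 0 0 0;.005 0 0 .0004 0 0 0;.005 0 0 .0003 0 0 0;.005 0 0 0 0 0 0;.005 0 0 0 0 0 0;.005 0 0 0 0 0 0;.005 0 0 0 0 0 0' 43
```

```text
clock: 32.6
position: [0.5108, -0.2436, 0.1741]
tool_rot: [3.141, -0.0, 1.04]
force: [-0.4, -0.5, 1.9]
grip_width: 0.0134
finger_force: 43.6
```

Standing on the pocket floor. Release and retreat straight up.

```bash
python3 -m crank '.014 0 0 0 0 0 0;.016 0 0 0 0 0 0;.02 0 0 0 0 0 0;.03 0 0 0 0 0 0;.045 0 0 0 0 0 0;.06 0 0 0 0 0 0;.06 0 0 0 0 0 0;.06 0 0 0 0 0 0' 20
python3 -m crank '.06 0 0 -.005 0 0 0;.06 0 0 -.01 0 0 0;.06 0 0 -.02 0 0 0;.06 0 0 -.03 0 0 0;.06 0 0 -.03 0 0 0;.06 0 0 -.03 0 0 0;.06 0 0 -.02 0 0 0;.06 0 0 0 0 0 0'
python3 - <<'E'
from h import *
s=telemetry.observe();print(s['force'],s['position'],s['clock'])
f=grab('scene','scene8'); P=cloud(f)
m=(np.linalg.norm(P[:,:,:2]-[.51,-.243],axis=2)<.05)&(P[:,:,2]>.15)&(P[:,:,2]<.2); q=P[m]; print('bar',m.sum(),q.mean(0),q[:,2].max(),cv2.minAreaRect((q[:,:2]*1000).astype(np.float32)))
cv2.imwrite('pics/c7.png',cv2.resize(cv2.imread('pics/scene8.png')[120:360,90:390],(750,600),interpolation=2))
E
```

```text
clock: 33.27
position: [0.5108, -0.2436, 0.174]
tool_rot: [3.142, -0.0, 1.04]
force: [0.4, -0.3, -0.4]
grip_width: 0.0598
finger_force: 0.0
clock: 33.93
position: [0.5121, -0.2441, 0.3243]
tool_rot: [3.135, -0.001, 1.04]
force: [-0.4, -0.2, 0.1]
grip_width: 0.0598
finger_force: 0.0
[-0.44914962 -0.24884146  0.11367316] [ 0.51207095 -0.24407942  0.32430954] 33.9333
bar 236 [ 0.51527501 -0.24720146  0.17473813] 0.18359114196259477 ((512.2802124023438, -245.88827514648438), (79.71233367919922, 18.016613006591797), 60.15416717529297)
```

View pics/c7.png

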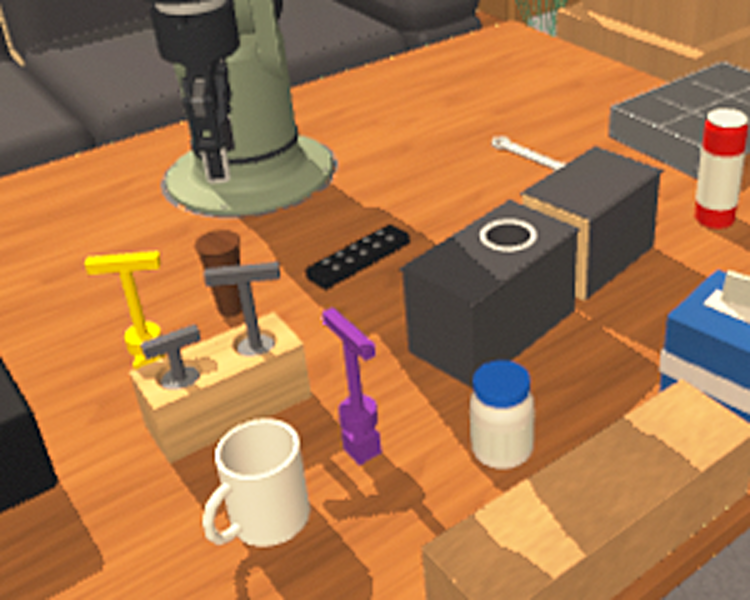

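The key stands in its own pocket (crop (250,300), top at z 0.183). The arm is clear and everything else is where it was. Hand in.

```bash
python3 -c "
from workcell import bot
print(bot.job_done())"
```

```text
the job is handed in; nothing more can be done
None
```

I turned the bolt clockwise to its hard stop, so the sofa halves are locked, stood the key back in its own pocket, and handed in the job at about 34 s; no verdict was returned.

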